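Clamp down the leak-test pot and put the test air on

TASK

The pump is in the leak-test pot: tighten the cover's four bar-handled nuts clockwise so that the cover comes down evenly, in two rounds, each going from a nut to the one diagonally opposite and then to the other pair: in the first round turn every nut only about a quarter turn, until its bar points at the middle of the pot, in the second turn every nut fully home to its stop. Only when all four are home, open the test-air valve by swinging its lever fully round until it lies in line with the pipe. Leave the other things on the bench where they are.

Things in the scene. Friction and masses are not known exactly. Their poses are not given: they have to be found in the camera images.
- pot: Leak-test pot, fixed to the bench: round aluminium cup on a grey base disc 170 mm across, 208 mm flange at 82-96 mm height, dial gauge on the front wall (its -x side), brass pipe with ball valve on its right (-y). Origin on the bench top under the cup's middle; x to the back, y away from the valve, z up. Its place varies; turned up to 0.3 rad either way.
- cover: The pot's cover: clear window in an aluminium ring, 208 mm across, 14 mm thick, on a rubber gasket. Origin at the middle of its underside (107 mm above the bench with the nuts at 0, 102 mm with all home), z up. It cannot come off; the nuts draw it down, and it tilts slightly when one side is further down.
- nut_1 (a joint): Turn of nut_1, the clamping nut at the back left (+x +y of the pot's middle, in the pot's frame), in rad: 0 to 0.4 at the start (loose), grows clockwise seen from above, hard stop at 2.70 (home). At 1.35 its bar points straight at the pot's middle. Takes about 0.2 N m (6 N at 35 mm); stays where it is left.
- nut_1_bar (a point): Point on the axis of nut_1 at mid height of its bar handle; x along the bar, z up. Diagonal partner: nut_3. All nuts are alike: dark steel hub 26 mm across on a stud 85 mm from the pot's middle. The bar: round steel rod 10 mm thick, 103 mm long over its two 15 mm black ball ends, through the hub; push either end.
- nut_2 (a joint): Turn of nut_2, the clamping nut at the front left (-x +y), in rad: 0 to 0.4 at the start (loose), grows clockwise seen from above, hard stop at 2.70 (home). At 1.35 its bar points straight at the pot's middle. Takes about 0.2 N m (6 N at 35 mm); stays where it is left.
- nut_2_bar (a point): Point on the axis of nut_2 at mid height of its bar handle; x along the bar, z up. Diagonal partner: nut_4. The bar's middle is 23 mm above the cover's upper face and 121+23 mm above the bench at joint value 0; nut and bar sink 1.9 mm per rad.
- nut_3 (a joint): Turn of nut_3, the clamping nut at the front right (-x -y), in rad: 0 to 0.4 at the start (loose), grows clockwise seen from above, hard stop at 2.70 (home). At 1.35 its bar points straight at the pot's middle. Takes about 0.2 N m (6 N at 35 mm); stays where it is left.
- nut_3_bar (a point): Point on the axis of nut_3 at mid height of its bar handle; x along the bar, z up. Diagonal partner: nut_1. The hub ends 12 mm above the bar's middle; the stud sticks out of it to 164 mm above the bench.
- nut_4 (a joint): Turn of nut_4, the clamping nut at the back right (+x -y), in rad: 0 to 0.4 at the start (loose), grows clockwise seen from above, hard stop at 2.70 (home). At 1.35 its bar points straight at the pot's middle. Takes about 0.2 N m (6 N at 35 mm); stays where it is left.
- nut_4_bar (a point): Point on the axis of nut_4 at mid height of its bar handle; x along the bar, z up. Diagonal partner: nut_2. The nuts form a square: neighbours stand 120 mm apart. Bars turn freely past each other.
- valve (a joint): Turn of the ball valve's lever in rad: 0 = shut (lever square to the pipe, pointing to the pot's -x), grows counter-clockwise seen from above, stop at 1.57 = open (lever in line with the pipe, pointing away from the cup). Takes about 0.15 N m; stays where it is left.
- valve_axis (a point): Point on the valve stem's axis at mid height of the lever, 105 mm above the bench, 165 mm from the pot's middle on its -y side; the lever lies along this point's -x axis and ends 90 mm from the axis, its last 55 mm a black grip 16 mm wide and 11 mm high. z up.
- glue_bottle: White dropper bottle with red cap, 38 mm across, 116 mm tall, loose, standing right of the pot. A bystander; origin at the centre of its underside.
- tape_roll: Orange roll of tape, 73 mm across, 81 mm tall, loose, standing right of the pot. A bystander; origin at the centre of its underside.
- ball_pen: Black ball pen, 145 mm long, 12 mm thick, loose, lying along the bench's front edge before the pot. A bystander; origin at the centre of its underside.
- dish_blue: Small blue dish with screws, 96 mm across, 32 mm high, loose, left of the component box. A bystander; origin at the centre of its underside.

How it is judged:
By the outcome, as a careful person would: the job done as asked, in the order asked, and still so for the second after the job is handed in, with the robot touching nothing.
It also fails if it takes over 72 s, if anything falls off the work surface, if the arm or the gripper's body presses on something with over 40 N, if the wrist force passes 120 N, or if a joint passes its speed limit or range.

ROBOT

A 7-joint arm with a two-finger parallel gripper is mounted at the origin on a cart in front of the work surface, level with it; the furniture and walls round the work are solid. World frame = base frame: x ahead of the robot, y to its left, z up, the work surface at z = 0. Lengths are in m, angles in rad, forces in N, time in s.
With the tool pointing down it reaches from about 0.425 to 0.95 m from the base axis. Payload 16.7 kg.
Tool frame: the origin (TCP) lies midway between the tips of the shut fingers; the grasp point (between the pads) lies 19 mm behind it (r.hold_point_z is the distance from the TCP to the grasp point, in m); z points along the fingers, y is the line along which they close (so a half turn about z gives the same grasp; the last joint's range is limited). The gripper opens to 94 mm and grips with 3 to 60 N. Pads are 16 mm wide; open, the fingers measure 119 mm over their backs; the gripper's body (75 mm by 177 mm) begins 78 mm behind the grasp point.
Start: joints at [-1.472, 0.426, 0.074, 1.606, -0.034, 1.111, -0.067], TCP at [0.166, 0.654, 0.205] pointing down, gripper open.
Joint ranges: [-2.85, 2.85], [-0.5, 2.14], [-1.23, 1.37], [0.21, 2.46], [-1.02, 4.16], [0.16, 2.05], [-2.73, 2.73]. Speed limits (rad/s): [1.89, 1.89, 2.39, 2.39, 3.01, 3.01, 3.01].

INTERFACE

Orientations are given as a unit quaternion [w, x, y, z].
In Python, from cell import readout, snapshot, get_calibration, order, r gives the robot as it stands.
- The arm moves only by the tool step_arm, never from a script. Its argument "motion" is text: rows parted by semicolons, each of 4 numbers parted by spaces: the shift along the world's x, y, z as a fraction of full scale, then the turn about the world's z as a fraction of full scale. In form: x y z spin; .... A call has 1 to 12 rows; each row shifts and turns the commanded pose from where the row before left it; what a row does not reach is not made up. Full scale, the value 1, is 0.02 m for a shift and 4 degrees for a turn. A row lasts 1/12 s, in which the tool goes at most 41.7 mm and 7.16 degrees, less where a joint would pass 70% of its speed; a pose out of reach is approached as far as the arm can. A call with a number of a shift or a turn outside -1 to 1 is refused whole. A call with a gripper value outside its range is refused whole. "grip" is the opening, from 0 (shut) to 1 (fully open), set as the call begins (left out, the last holds). The fingers move at their own pace and stop on an object; "newtons" is the grip in N (left out, the last holds). Time passes only in rows, so rows that do not move let the fingers close. It gives the time, the measured TCP pose, the force, the opening and the grip force at its end, in the units of the state.
- readout.get_obs(): the state, without advancing time (a new reading comes with each control period).
- snapshot(name): name is "scene" or "top"; returns the picture (384x512x3 uint8, red, green, blue); there is no depth.
- get_calibration(name): a dict with "fx", "fy", "cx", "cy" (pixels), "dist_coeffs" ([k1, k2, p1, p2, k3] as OpenCV has them; the pictures are not rectified), "rvec" (rotation vector, rad) and "tvec" (3), from world to camera coordinates, as OpenCV has them. Camera axes: x right, y down, z forward; pixel columns grow to the right and rows downward; lengths in m; the calibration is good to about 2 mm. A picture is of the moment at which its call begins. get_calibration takes no time and is no camera call.
- order.finish_job(): hands the job in; it is judged then, once.
The state is a dict: "t": time; "q": joint angles; "joint_vel": joint speeds; "tau": joint torques, N m; "tool_pos": TCP position; "orientation": TCP orientation; "ft_force": force on the tool from outside, world axes, zero at the start; "ft_torque": the same for the moment, N m; "opening": finger opening in m; "finger_force": force on a finger pad.
Only numpy, scipy, OpenCV 4.12 (cv2) and the standard library are available. Lean on these libraries where they do the work, as an engineer would, in place of code of your own. Each camera call takes 0.05 s, during which the arm holds its last target. There are 200 camera calls.

## Working session

There is one attempt and no reset: what is moved stays moved. The work goes in short steps, Python scripts to look and compute and a tool call to move; the robot and the scene stay as the last step left them, time stands still between calls to the robot, and variables do not carry over. Pictures are saved under pics/ and viewed, at most 10 in all, crops included, and the job is handed in when it is done.

Besides the shell and the picture viewer there is one more tool, called after "Call:" as name(argument=value, ...) on one line, values as JSON. step_arm: Moves the arm, as the interface text tells. Shift numbers are shares of 0.02 m and turn numbers shares of 4 degrees, none past 1 either way. Its arguments: {"type":"object","properties":{"motion":{"type":"string"},"grip":{"type":"number"},"newtons":{"type":"number"}},"required":["motion"]}

```bash
ls; mkdir -p pics; python3 - <<'E'
from cell import readout,snapshot,get_calibration
import cv2
for n in("scene","top"):
    cv2.imwrite(f"pics/{n}0.png",snapshot(n)[:,:,::-1]); print(get_calibration(n))
o=readout.get_obs(); print(o)
E
```

```text
pics
{'fx': 347.99409469120314, 'fy': 347.99409469120314, 'cx': 246.7688315212653, 'cy': 189.0250085189201, 'dist_coeffs': array([-0.05074283,  0.        ,  0.        ,  0.        ,  0.        ]), 'rvec': array([ 2.06073047, -0.88509089,  0.42289514]), 'tvec': array([-0.39441621,  0.30111608,  0.93990334])}
{'fx': 409.37933482869533, 'fy': 409.37933482869533, 'cx': 253.4676223555903, 'cy': 190.6448729877839, 'dist_coeffs': array([-0.09844913,  0.        ,  0.        ,  0.        ,  0.        ]), 'rvec': array([ 2.09229664, -2.1400691 ,  0.21076651]), 'tvec': array([-0.02810927,  0.51495677,  1.35067371])}
{'t': 0.1, 'q': array([-1.47249679,  0.4266567 ,  0.07386001,  1.60654567, -0.03414603,
        1.1108218 , -0.06709652]), 'joint_vel': array([-0.00081349, -0.00165757, -0.00040427, -0.00126979,  0.00084704,
       -0.00051288, -0.000803  ]), 'tau': array([ 7.42170640e-03, -9.37472248e+01,  3.67726877e+00, -4.55046272e+01,
       -4.84240917e-02,  1.67708419e-02,  1.04842595e-04]), 'tool_pos': array([0.16547571, 0.65398158, 0.20485318]), 'orientation': array([-5.10798508e-05,  1.23610318e-01,  9.92330663e-01, -5.84067181e-04]), 'ft_force': array([-0.09737387,  0.78387508,  0.4477232 ]), 'ft_torque': array([ 0.02881436, -0.03701108, -0.00018294]), 'finger_force': 0.0, 'opening': 0.09376967234899776}
```

View pics/top0.png

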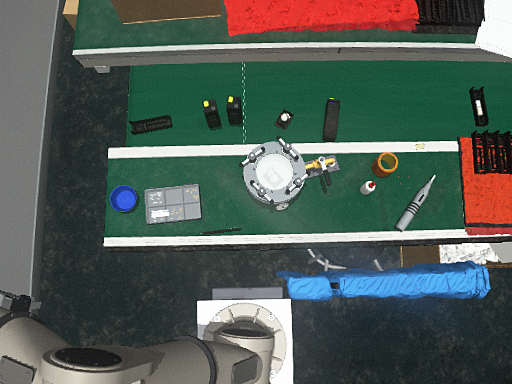

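View pics/scene0.png

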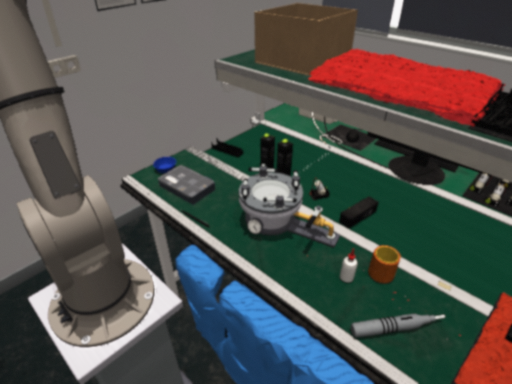

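The top view shows the pot at about (275,172), the valve at (322,163), the bottle at (368,187) and the tape at (386,165). In the scene view the pot is at about (270,200). I'll enlarge both.

```bash
cat > h.py <<'E'
import numpy as np, cv2
from cell import get_calibration
def cam(n):
    c=get_calibration(n); K=np.array([[c['fx'],0,c['cx']],[0,c['fy'],c['cy']],[0,0,1]])
    return K,c['dist_coeffs'],cv2.Rodrigues(c['rvec'])[0],c['tvec'],c['rvec']
def onplane(n,uv,z):
    K,d,R,t,_=cam(n); p=cv2.undistortPoints(np.array(uv,float).reshape(-1,1,2),K,d).reshape(-1,2)
    w=np.c_[p,np.ones(len(p))]@R; o=-R.T@t
    z=np.broadcast_to(z,len(p))
    return o+w*((z-o[2])/w[:,2])[:,None]
def proj(n,P):
    K,d,R,t,rv=cam(n); return cv2.projectPoints(np.array(P,float).reshape(-1,3),rv,t,K,d)[0].reshape(-1,2)
E
python3 - <<'E'
import cv2,numpy as np
a=cv2.imread('pics/top0.png')[130:220,235:355]; b=cv2.imread('pics/scene0.png')[160:250,230:350]
f=lambda i:cv2.resize(i,None,fx=6.6,fy=6.6,interpolation=cv2.INTER_CUBIC)
cv2.imwrite('pics/tc.png',f(a)); cv2.imwrite('pics/sc.png',f(b))
from h import *
print(onplane('top',[[275,172],[322,163]],.121))
print(-cam('top')[2].T@cam('top')[3])
E
```

```text
[[ 0.56095228 -0.11167539  0.121     ]
 [ 0.58816543 -0.26817702  0.121     ]]
[ 0.23670785 -0.03757336  1.42577969]
```

View pics/tc.png

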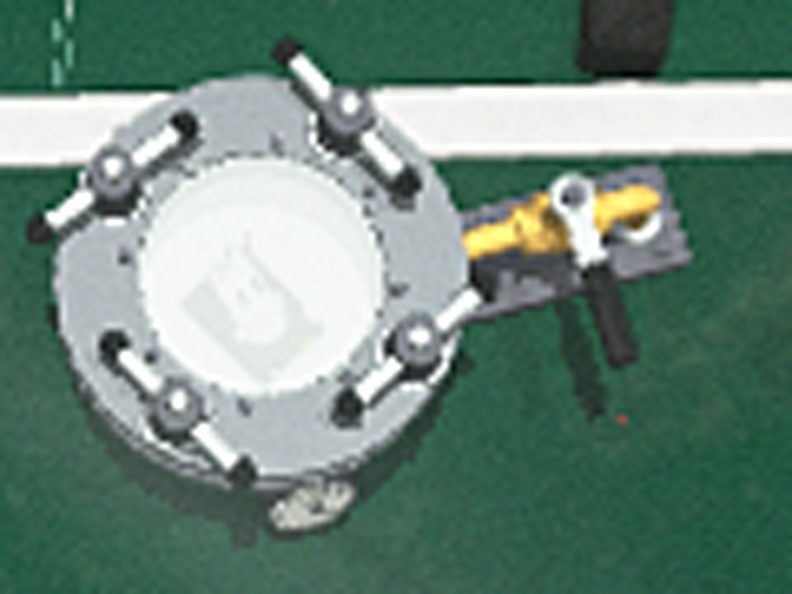

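View pics/sc.png

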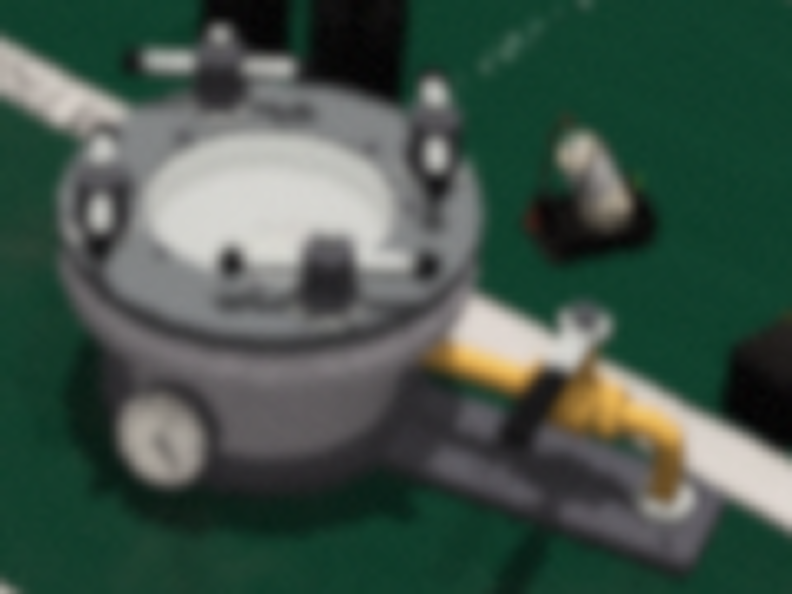

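Crop (6.6×, offset 235,130) shows the ball ends: nut_1 (185,125)/(40,230), nut_4 (287,50)/(405,182), nut_2 (113,345)/(243,470), nut_3 (487,287)/(347,408). The valve axis is at (573,193) and the lever end at (625,358). Next I'll refine these and fit the pot's pose.

```bash
cat > meas.py <<'E'
from h import *
E={1:[(185,125),(40,230)],4:[(287,50),(405,182)],2:[(113,345),(243,470)],3:[(487,287),(347,408)]}
img=cv2.imread('pics/top0.png')
v=img.max(2).astype(float)
mid={};ang={}
for k,e in E.items():
    ps=[]
    for u in e:
        p=np.array(u)/6.6+[235,130]-.42; c=np.round(p).astype(int)
        yy,xx=np.mgrid[c[1]-3:c[1]+4,c[0]-3:c[0]+4]
        w=np.clip(75-v[yy,xx],0,None); ps.append([(w*xx).sum()/w.sum(),(w*yy).sum()/w.sum()])
    P=onplane('top',ps,.1435); d=P[0]-P[1]
    mid[k]=P.mean(0)[:2]; ang[k]=np.degrees(np.arctan2(d[1],d[0]))%180
    print(k,np.round(ps,1).tolist(),mid[k].round(4),'len',np.linalg.norm(d).round(4),ang[k].round(1))
M={1:(.06,.06),2:(-.06,.06),3:(-.06,-.06),4:(.06,-.06)}
A=np.array([mid[k] for k in M]);B=np.array([M[k] for k in M])
c=A.mean(0);a=A-c
yaw=np.arctan2((B[:,0]*a[:,1]-B[:,1]*a[:,0]).sum(),(B*a).sum())
R=np.array([[np.cos(yaw),-np.sin(yaw)],[np.sin(yaw),np.cos(yaw)]])
print('pot',c.round(4),'yaw',np.degrees(yaw).round(2))
for k in M:
    n=c+R@M[k]; rad=np.degrees(yaw+np.arctan2(M[k][1],M[k][0]))%180
    j=((rad-ang[k]+90)%180-90); # clockwise from bar to radial
    print(k,n.round(4),'res',(mid[k]-n).round(4),'radial',rad.round(1),'joint',(1.35+np.radians(j)).round(3),(1.35+np.radians(j)-np.pi).round(3))
V=onplane('top',np.array([(573,193),(625,358)])/6.6+[235,130]-.42,[.112,.105])[:,:2]
print('valve',V.round(4),'pred',(c+R@[0,-.165]).round(4),(c+R@[-.09,-.165]).round(4))
E
python3 meas.py
```

```text
1 [[262.6, 148.7], [240.4, 164.6]] [ 0.6087 -0.0358] len 0.09 125.3
4 [[277.8, 137.3], [296.0, 157.5]] [ 0.6375 -0.152 ] len 0.0901 38.9
2 [[251.6, 182.0], [271.4, 201.3]] [ 0.4919 -0.065 ] len 0.0893 43.8
3 [[307.6, 172.5], [287.4, 191.0]] [ 0.5217 -0.1817] len 0.0901 131.2
pot [ 0.5649 -0.1086] yaw 14.16
1 [ 0.6084 -0.0358] res [ 0.0003 -0.    ] radial 59.2 joint 0.195 -2.946
2 [ 0.4921 -0.0651] res [-0.0002  0.0001] radial 149.2 joint 0.047 -3.094
3 [ 0.5214 -0.1815] res [ 0.0002 -0.0002] radial 59.2 joint 0.092 -3.049
4 [ 0.6378 -0.1521] res [-0.0003  0.0002] radial 149.2 joint 0.133 -3.009
valve [[ 0.605  -0.2686]
 [ 0.5207 -0.2912]] pred [ 0.6053 -0.2686] [ 0.518  -0.2906]
```

Call:
step_arm(motion="0.8 -1 0 0;0.8 -1 0 0;0.8 -1 0 0;0.8 -1 0 0;0.8 -1 0 0;0.8 -1 0 0;0.8 -1 0 0;0.8 -1 0 0;0.8 -1 0 0;0.8 -1 0 0;0.8 -1 0 0;0.8 -1 0 0", grip=0.68)

```text
t: 1.1
tool_pos: [0.3581, 0.4131, 0.2053]
orientation: [-0.0, 0.124, 0.992, -0.0]
ft_force: [1.4, -0.2, 0.1]
opening: 0.0642
finger_force: 0.0
```

Call:
step_arm(motion="0.4 -1 0 0;0.4 -1 0 0;0.4 -1 0 0;0.4 -1 0 0;0.4 -1 0 0;0.4 -1 0 0;0.4 -1 0 0;0.4 -1 0 0;0.4 -1 0 0;0.4 -1 0 0;0.4 -1 0 0;0.4 -1 0 0")

```text
t: 2.1
tool_pos: [0.4537, 0.1732, 0.2054]
orientation: [-0.0, 0.124, 0.992, -0.0]
ft_force: [0.6, 0.2, -0.7]
opening: 0.064
finger_force: 0.0
```

Call:
step_arm(motion="0.16 -1 0 0;0.16 -1 0 0;0.16 -1 0 0;0.16 -1 0 0;0.16 -1 0 0;0.16 -1 0 0;0.16 -1 0 0;0.16 -1 0 0;0.16 -1 0 0;0.16 -1 0 0;0.16 -1 0 0;0.1 -0.9 0 0")

```text
t: 3.1
tool_pos: [0.4907, -0.0649, 0.2054]
orientation: [-0.0, 0.124, 0.992, -0.0]
ft_force: [-0.2, 0.1, -0.2]
opening: 0.0641
finger_force: 0.0
```

Call:
step_arm(motion="0.07 0 -1 0;0 0 -1 0;0 0 -1 0;0 0 -0.7 0;0 0 0 -1;0 0 0 -1;0 0 0 -1;0 0 0 -1;0 0 0 -1;0 0 0 -1;0 0 0 -1;0 0 0 -1")

```text
t: 4.1
tool_pos: [0.4926, -0.0645, 0.1314]
orientation: [0.001, 0.394, 0.919, -0.0]
ft_force: [4.1, -5.7, -4.5]
opening: 0.0636
finger_force: 3.3
```

Call:
step_arm(motion="0 0 0 -1;0 0 0 -1;0 0 0 -1;0 0 0 -1;0 0 0 -1;0 0 0 -1;0 0 0 -1;0 0 0 -1;0 0 0 -1;0 0 0 -1;0 0 0 -1;0 0 0 -1")

```text
t: 5.1
tool_pos: [0.4922, -0.0647, 0.1314]
orientation: [0.001, 0.734, 0.679, -0.0]
ft_force: [1.4, -6.7, -3.6]
opening: 0.0635
finger_force: 3.2
```

```bash
cat > st.py <<'E'
from cell import readout
import numpy as np
o=readout.get_obs(); w,x,y,z=o['orientation']
yv=np.array([2*(x*y-w*z),1-2*(x*x+z*z)])
print('t',o['t'],'pos',o['tool_pos'].round(4),'L',np.degrees(np.arctan2(yv[1],yv[0])).round(2),'q7',o['q'][6].round(2),'F',o['ft_force'].round(1),'T',o['ft_torque'].round(2),o['opening'].round(4))
E
python3 st.py; python3 - <<'E'
from cell import snapshot
import cv2,numpy as np
a=snapshot('top')[130:220,235:355,::-1]; b=snapshot('scene')[160:250,230:350,::-1]
cv2.imwrite('pics/n2.png',np.vstack([cv2.resize(i,None,fx=3.3,fy=3.3,interpolation=cv2.INTER_CUBIC) for i in(a,b)]))
E
```

```text
Traceback (most recent call last):
  File "st.py", line 5, in <module>
    print('t',o['t'],'pos',o['tool_pos'].round(4),'L',np.degrees(np.arctan2(yv[1],yv[0])).round(2),'q7',o['q'][6].round(2),'F',o['ft_force'].round(1),'T',o['ft_torque'].round(2),o['opening'].round(4))
                                                                                                                                                                                  ^^^^^^^^^^^^^^^^^^
AttributeError: 'float' object has no attribute 'round'
```

View pics/n2.png

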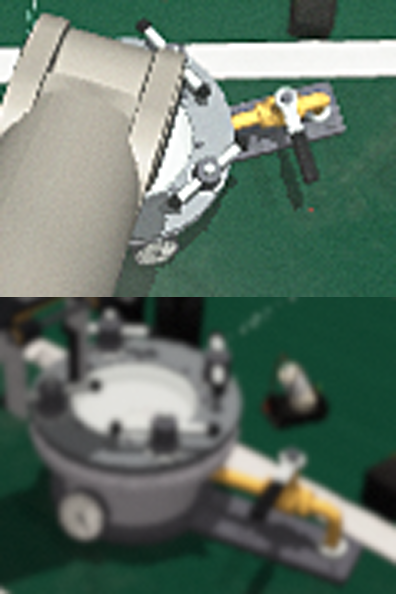

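The lower half shows nut_2's inner ball end at crop (95,385), pointing nearly at the pot's middle, with the fingers either side of its hub. The rest is undisturbed. I'll measure the bar angle.

```bash
sed -i "s/o\['opening'\].round(4)/round(o['opening'],4)/" st.py; python3 st.py; python3 - <<'E'
from h import *
P=onplane('scene',[[230+95/3.3-.35,160+(385-297)/3.3-.35]],.1415)[0]
n=np.array([.4921,-.0651]); d=P[:2]-n
print(P,np.hypot(*d),np.degrees(np.arctan2(d[1],d[0])))
E
```

```text
t 5.2 pos [ 0.4921 -0.0645  0.1313] L -4.4 q7 0.24 F [ 1.1 -4.2 -2.3] T [-1.12 -0.23  0.13] 0.0636
[ 0.53093604 -0.0906053   0.1415    ] 0.046462439351983485 -33.294632313771345
```

Call:
step_arm(motion="0 0 1 1;0 0 1 1;0 0 0.5 1;0.81 -0.487 0 1;0.81 -0.487 0 1;0.81 -0.487 0 1;0.81 -0.487 0 1;0.81 -0.487 0 1;0.81 -0.487 0 1;0.81 -0.487 0 1;0.81 -0.487 0 1;0.81 -0.487 0 1")

```text
t: 6.2
tool_pos: [0.6385, -0.1517, 0.181]
orientation: [-0.0, 0.391, 0.921, -0.0]
ft_force: [0.3, 0.7, 0.3]
opening: 0.0639
finger_force: 0.0
```

```bash
cat > scn.py <<'E'
import sys,cv2
from cell import snapshot
b=snapshot('scene')[165:215,232:306,::-1]
cv2.imwrite(sys.argv[1],cv2.resize(b,None,fx=8,fy=8,interpolation=cv2.INTER_CUBIC))
E
python3 st.py; python3 scn.py pics/n2b.png; python3 - <<'E'
from cell import snapshot
import cv2
cv2.imwrite('pics/t2.png',snapshot('top')[:,:,::-1])
from h import *
n=np.array([.4921,-.0651])
for a in (-25,-28,-31,-34,-37):
    d=.044*np.array([np.cos(np.radians(a)),np.sin(np.radians(a))])
    P=np.array([[*(n+d),.1415],[*(n-d),.1415]])
    print(a,((proj('scene',P)-[232,165]+.44)*8).round(0).tolist(),proj('top',P).round(1).tolist())
E
```

```text
t 6.2 pos [ 0.6385 -0.1517  0.181 ] L 44.0 q7 1.19 F [0.3 0.7 0.3] T [-0.08  0.05 -0.01] 0.0639
-25 [[204.0, 166.0], [-4.0, 216.0]] [[266.9, 179.4], [256.0, 204.1]]
-28 [[206.0, 169.0], [-6.0, 213.0]] [[267.6, 179.7], [255.3, 203.8]]
-31 [[208.0, 172.0], [-8.0, 210.0]] [[268.2, 180.0], [254.7, 203.4]]
-34 [[209.0, 176.0], [-9.0, 206.0]] [[268.8, 180.4], [254.0, 203.1]]
-37 [[211.0, 179.0], [-10.0, 203.0]] [[269.4, 180.8], [253.4, 202.7]]
```

View pics/n2b.png

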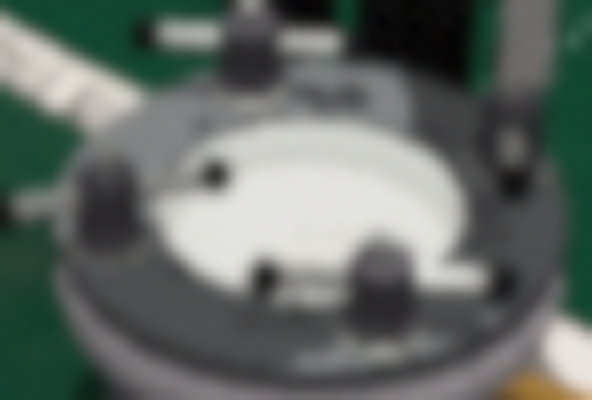

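Nut_2's inner ball is at (215,175) in the crop and its outer end near (5,210). That puts the bar at about −32° against a target of −30.8°, so the quarter turn is good. The finger lag is about 27.5°. Nut_4 is next.

Call:
step_arm(motion="0 0 0 1;0 0 0 1;0 0 0 1;0 0 0 1;0 0 -1 1;0 0 -1 1;0 0 -0.5 1;0 0 0 -1;0 0 0 -1;0 0 0 -1;0 0 0 -1;0 0 0 -1")

```text
t: 7.3
tool_pos: [0.6377, -0.152, 0.1313]
orientation: [0.0, 0.33, 0.944, -0.001]
ft_force: [4.5, -5.4, -4.3]
opening: 0.0639
finger_force: 3.4
```

Call:
step_arm(motion="0 0 0 -1;0 0 0 -1;0 0 0 -1;0 0 0 -1;0 0 0 -1;0 0 0 -1;0 0 0 -1;0 0 0 -1;0 0 0 -1;0 0 0 -1;0 0 0 -1;0 0 0 -1")

```text
t: 8.3
tool_pos: [0.6375, -0.1522, 0.1314]
orientation: [0.001, 0.685, 0.728, -0.001]
ft_force: [2.3, -6.4, -3.6]
opening: 0.0642
finger_force: 3.3
```

Call:
step_arm(motion="0 0 0 -1;0 0 0 -0.75;0 0 0 0")

```text
t: 8.55
tool_pos: [0.6374, -0.152, 0.1313]
orientation: [0.001, 0.728, 0.685, -0.001]
ft_force: [0.9, -5.3, -2.5]
opening: 0.0641
finger_force: 2.2
```

```bash
python3 st.py
```

```text
t 8.55 pos [ 0.6374 -0.152   0.1313] L -3.52 q7 0.52 F [ 0.9 -5.3 -2.5] T [-1.29 -0.37  0.13] 0.0641
```

Call:
step_arm(motion="0 0 1 0;0 0 1 0;0 0 0.5 0;-0.242 0.968 0 -1;-0.242 0.968 0 -1;-0.242 0.968 0 -1;-0.242 0.968 0 -1;-0.242 0.968 0 0;-0.242 0.968 0 0;0 0 -1 0;0 0 -1 0;0 0 -0.5 0")

```text
t: 9.55
tool_pos: [0.6077, -0.0339, 0.1295]
orientation: [-0.001, 0.815, 0.58, -0.001]
ft_force: [-0.5, 0.5, -0.0]
opening: 0.0638
finger_force: 0.0
```

Call:
step_arm(motion="0 0 0 -1;0 0 0 -1;0 0 0 -1;0 0 0 -1;0 0 0 -1;0 0 0 -1;0 0 0 -1;0 0 0 -1;0 0 0 -1;0 0 0 -1;0 0 0 -1;0 0 0 -1")

```text
t: 10.55
tool_pos: [0.609, -0.0353, 0.1314]
orientation: [0.0, 0.981, 0.196, 0.0]
ft_force: [3.6, -0.3, -4.7]
opening: 0.064
finger_force: 3.2
```

Call:
step_arm(motion="0 0 0 -1;0 0 0 -1;0 0 0 -1;0 0 0 -1;0 0 0 -1;0 0 0 -1;0 0 0 -0.5;0 0 0 0")

```text
t: 11.22
tool_pos: [0.6095, -0.0354, 0.1315]
orientation: [0.0, 1.0, -0.03, 0.001]
ft_force: [5.2, -1.2, -3.8]
opening: 0.0638
finger_force: 2.4
```

```bash
python3 st.py
```

```text
t 11.2167 pos [ 0.6095 -0.0354  0.1315] L -93.4 q7 -0.94 F [ 5.2 -1.2 -3.8] T [-0.19 -1.02  0.15] 0.0638
```

Call:
step_arm(motion="0 0 1 1;0 0 1 1;0 0 0.5 1;-0.544 -0.911 0 1;-0.544 -0.911 0 1;-0.544 -0.911 0 1;-0.544 -0.911 0 1;-0.544 -0.911 0 1;-0.544 -0.911 0 1;-0.544 -0.911 0 1;-0.544 -0.911 0 1;0 0 0 1")

```text
t: 12.22
tool_pos: [0.5193, -0.1846, 0.1819]
orientation: [0.0, 0.925, 0.38, 0.0]
ft_force: [-1.5, 0.2, 0.1]
opening: 0.0639
finger_force: 0.0
```

Call:
step_arm(motion="0 0 0 1;0 0 0 1;0 0 0 1;0 0 0 1;0 0 -1 1;0 0 -1 1;0 0 -0.5 1;0 0 0 -1;0 0 0 -1;0 0 0 -1;0 0 0 -1;0 0 0 -1")

```text
t: 13.22
tool_pos: [0.5208, -0.1817, 0.1312]
orientation: [-0.0, 0.897, 0.442, -0.001]
ft_force: [-1.7, -3.6, -4.7]
opening: 0.0641
finger_force: 2.8
```

Call:
step_arm(motion="0 0 0 -1;0 0 0 -1;0 0 0 -1;0 0 0 -1;0 0 0 -1;0 0 0 -1;0 0 0 -1;0 0 0 -1;0 0 0 -1;0 0 0 -1;0 0 0 -1;0 0 0 -1")

```text
t: 14.22
tool_pos: [0.5223, -0.181, 0.1315]
orientation: [0.0, 0.999, 0.04, 0.001]
ft_force: [5.4, -2.1, -5.0]
opening: 0.0641
finger_force: 3.4
```

Call:
step_arm(motion="0 0 0 -1;0 0 0 -1;0 0 0 0;0 0 1 0.5;0 0 1 1;0 0 0.5 1")

```text
t: 14.72
tool_pos: [0.5219, -0.1817, 0.1831]
orientation: [0.0, 0.998, 0.06, 0.0]
ft_force: [-0.2, -0.7, 0.2]
opening: 0.0636
finger_force: 0.0
```

```bash
python3 st.py; python3 scn.py pics/r1.png;  python3 - <<'E'
from h import *
for k,n,a0 in((2,(.4921,-.0651),-30.8),(4,(.6378,-.1521),149.2),(1,(.6084,-.0358),239.2),(3,(.5214,-.1815),59.2)):
  for a in (a0-8,a0,a0+8):
    d=.044*np.array([np.cos(np.radians(a)),np.sin(np.radians(a))])
    print(k,a,((proj('scene',[[*(n+d),.1415]])[0]-[232,165]+.44)*8).round(0).tolist())
E
```

```text
t 14.7167 pos [ 0.5219 -0.1817  0.1831] L -83.12 q7 -0.6 F [-0.2 -0.7  0.2] T [-0.09  0.12  0.06] 0.0636
2 -38.8 [211.0, 181.0]
2 -30.8 [208.0, 172.0]
2 -22.8 [202.0, 164.0]
4 141.2 [397.0, 130.0]
4 149.2 [402.0, 138.0]
4 157.2 [408.0, 147.0]
1 231.2 [260.0, 102.0]
1 239.2 [275.0, 100.0]
1 247.2 [288.0, 97.0]
3 51.2 [353.0, 212.0]
3 59.2 [338.0, 214.0]
3 67.2 [324.0, 217.0]
```

View pics/r1.png

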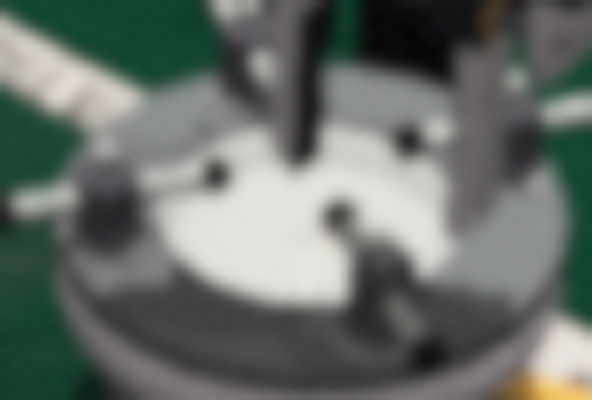

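Nut_3's inner ball is at (338,215), nut_4's at (406,140) and nut_2's at (215,175), all within a few degrees of radial. Nut_1 is hidden behind the fingers, so I'll check it on the way to nut_2, which starts round two.

Call:
step_arm(motion="-0.244 0.97 0 1;-0.244 0.97 0 1;-0.244 0.97 0 1;-0.244 0.97 0 1;-0.244 0.97 0 1;-0.244 0.97 0 1;0 0 0 1;0 0 0 1;0 0 0 1;0 0 0 1;0 0 0 1;0 0 0 1")

```text
t: 15.77
tool_pos: [0.4922, -0.0645, 0.1811]
orientation: [-0.0, 0.888, 0.461, -0.0]
ft_force: [0.9, 0.2, 0.2]
opening: 0.064
finger_force: 0.0
```

```bash
python3 st.py; python3 scn.py pics/r1b.png
```

```text
t 15.7667 pos [ 0.4922 -0.0645  0.1811] L -35.13 q7 -0.19 F [0.9 0.2 0.2] T [-0.06  0.1   0.01] 0.064
```

View pics/r1b.png

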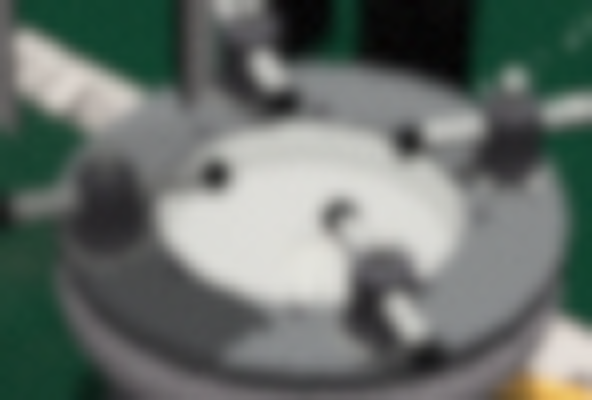

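Nut_1's ball is at (280,98), about 3° off radial, so all four bars point at the middle. Now nut_2 goes home.

Call:
step_arm(motion="0 0 0 1;0 0 0 1;0 0 0 1;0 0 0 1;0 0 0 1;0 0 0 1;0 0 -1 1;0 0 -1 1;0 0 -0.7 1;0 0 0 -1;0 0 0 -1;0 0 0 -1")

```text
t: 16.82
tool_pos: [0.4914, -0.0655, 0.1267]
orientation: [-0.0, 0.775, 0.632, -0.001]
ft_force: [-1.7, -4.9, -4.2]
opening: 0.0639
finger_force: 2.8
```

Call:
step_arm(motion="0 0 0 -1;0 0 0 -1;0 0 0 -1;0 0 0 -1;0 0 0 -1;0 0 0 -1;0 0 0 -1;0 0 0 -1;0 0 0 -1;0 0 0 -1;0 0 0 -1;0 0 0 -1")

```text
t: 17.82
tool_pos: [0.4922, -0.0647, 0.127]
orientation: [0.0, 0.965, 0.262, -0.0]
ft_force: [1.0, -2.2, -5.6]
opening: 0.0641
finger_force: 3.3
```

Call:
step_arm(motion="0 0 0 -1;0 0 0 -1;0 0 0 -1;0 0 0 -1;0 0 0 -1;0 0 0 0")

```text
t: 18.32
tool_pos: [0.4929, -0.0647, 0.1272]
orientation: [0.0, 0.996, 0.09, 0.0]
ft_force: [3.7, -0.7, -2.9]
opening: 0.064
finger_force: 1.6
```

```bash
python3 st.py
```

```text
t 18.3167 pos [ 0.4929 -0.0647  0.1272] L -79.63 q7 -0.68 F [ 3.7 -0.7 -2.9] T [-0.04 -0.6   0.11] 0.064
```

Call:
step_arm(motion="0 0 0 -1;0 0 0 0")

```text
t: 18.48
tool_pos: [0.4931, -0.0647, 0.1273]
orientation: [0.0, 0.998, 0.057, 0.0]
ft_force: [4.2, -2.1, -2.8]
opening: 0.0641
finger_force: 2.2
```

```bash
python3 st.py
```

```text
t 18.4833 pos [ 0.4931 -0.0647  0.1273] L -83.5 q7 -0.74 F [ 4.2 -2.1 -2.8] T [-0.23 -0.9   0.15] 0.0641
```

Call:
step_arm(motion="0 0 0 -1;0 0 0 0")

```text
t: 18.65
tool_pos: [0.4932, -0.0647, 0.1274]
orientation: [0.001, 1.0, 0.023, 0.0]
ft_force: [5.7, -2.0, -4.6]
opening: 0.0639
finger_force: 23.6
```

```bash
python3 st.py
```

```text
t 18.65 pos [ 0.4932 -0.0647  0.1274] L -87.39 q7 -0.8 F [ 5.7 -2.  -4.6] T [-0.42 -1.21  1.8 ] 0.0639
```

Call:
step_arm(motion="0 0 0 -1;0 0 0 0")

```text
t: 18.82
tool_pos: [0.4932, -0.0646, 0.1274]
orientation: [0.001, 1.0, -0.01, 0.0]
ft_force: [4.4, -5.6, -3.9]
opening: 0.0641
finger_force: 72.9
```

```bash
python3 st.py
```

```text
t 18.8167 pos [ 0.4932 -0.0646  0.1274] L -91.14 q7 -0.86 F [ 4.4 -5.6 -3.9] T [-0.86 -1.03  5.61] 0.0641
```

The stop was reached at L≈−86° (torque rose from 0.15 to 5.6 N·m). Next is nut_4, going to about −87°.

Call:
step_arm(motion="0 0 0 1;0 0 1 1;0 0 1 1;0.81 -0.485 0.6 1;0.81 -0.485 0 1;0.81 -0.485 0 1;0.81 -0.485 0 1;0.81 -0.485 0 1;0.81 -0.485 0 1;0.81 -0.485 0 1;0.81 -0.485 0 1;0.81 -0.485 0 1")

```text
t: 19.82
tool_pos: [0.6388, -0.1524, 0.179]
orientation: [-0.0, 0.917, 0.398, -0.0]
ft_force: [-0.1, -0.3, 1.0]
opening: 0.0641
finger_force: 0.0
```

Call:
step_arm(motion="0 0 0 1;0 0 0 1;0 0 0 1;0 0 0 1;0 0 0 1;0 0 0 1;0 0 0 1;0 0 0 1;0 0 0 1;0 0 -1 1;0 0 -1 1;0 0 -0.6 1")

```text
t: 20.82
tool_pos: [0.6374, -0.1514, 0.1254]
orientation: [-0.001, 0.676, 0.737, -0.0]
ft_force: [0.3, 0.0, -0.1]
opening: 0.0639
finger_force: 0.0
```

Call:
step_arm(motion="0 0 0 -1;0 0 0 -1;0 0 0 -1;0 0 0 -1;0 0 0 -1;0 0 0 -1;0 0 0 -1;0 0 0 -1;0 0 0 -1;0 0 0 -1;0 0 0 -1;0 0 0 -1")

```text
t: 21.82
tool_pos: [0.6375, -0.1526, 0.1268]
orientation: [0.0, 0.919, 0.395, -0.001]
ft_force: [-0.8, -4.4, -4.6]
opening: 0.0639
finger_force: 3.4
```

Call:
step_arm(motion="0 0 0 -1;0 0 0 -1;0 0 0 -1;0 0 0 -1;0 0 0 -1;0 0 0 -1;0 0 0 -1;0 0 0 -1;0 0 0 -1;0 0 0 -1;0 0 0 -1;0 0 0 0")

```text
t: 22.82
tool_pos: [0.639, -0.1518, 0.1269]
orientation: [0.001, 1.0, 0.023, 0.0]
ft_force: [5.3, -1.6, -4.7]
opening: 0.0645
finger_force: 25.1
```

```bash
python3 st.py
```

```text
t 22.8167 pos [ 0.639  -0.1518  0.1269] L -87.41 q7 -0.75 F [ 5.3 -1.6 -4.7] T [-0.39 -1.2   1.85] 0.0645
```

Call:
step_arm(motion="0 0 0 1;0 0 1 1;0 0 1 1;0 0 0.6 1;-0.242 0.968 0 1;-0.242 0.968 0 1;-0.242 0.968 0 1;-0.242 0.968 0 1;-0.242 0.968 0 1;-0.242 0.968 0 1;0 0 0 1;0 0 0 1")

```text
t: 23.82
tool_pos: [0.6089, -0.0339, 0.179]
orientation: [-0.001, 0.902, 0.431, -0.0]
ft_force: [-0.3, -0.3, 0.7]
opening: 0.0641
finger_force: 0.0
```

Call:
step_arm(motion="0 0 0 1;0 0 0 1;0 0 0 1;0 0 0 1;0 0 0 1;0 0 0 1;0 0 0 1;0 0 0 1;0 0 0 1;0 0 0 1;0 0 0 1;0 0 0 1")

```text
t: 24.82
tool_pos: [0.609, -0.0357, 0.1791]
orientation: [-0.0, 0.65, 0.76, -0.0]
ft_force: [-0.1, 0.1, 0.4]
opening: 0.0639
finger_force: 0.0
```

Call:
step_arm(motion="0 0 0 1;0 0 0 1;0 0 0 1;0 0 0 1;0 0 0 1;0 0 0 1;0 0 0 1;0 0 0 1;0 0 0 1;0 0 0 1;0 0 0 1;0 0 0 1")

```text
t: 25.82
tool_pos: [0.6089, -0.0358, 0.1791]
orientation: [-0.0, 0.285, 0.959, -0.0]
ft_force: [0.2, -0.1, -0.1]
opening: 0.0641
finger_force: 0.0
```

```bash
python3 st.py
```

```text
t 25.8167 pos [ 0.6089 -0.0358  0.1791] L 56.92 q7 1.18 F [ 0.2 -0.1 -0.1] T [-0.07  0.01  0.01] 0.0641
```

Call:
step_arm(motion="0 0 0 1;0 0 0 1;0 0 0 1;0 0 0 1;0 0 0 1;0 0 0 1;0 0 -1 1;0 0 -1 1;0 0 -0.6 1;0 0 0 -1;0 0 0 -1;0 0 0 -1")

```text
t: 26.82
tool_pos: [0.6094, -0.0365, 0.1268]
orientation: [0.0, 0.083, 0.997, -0.0]
ft_force: [4.6, -3.3, -4.9]
opening: 0.0641
finger_force: 3.1
```

Call:
step_arm(motion="0 0 0 -1;0 0 0 -1;0 0 0 -1;0 0 0 -1;0 0 0 -1;0 0 0 -1;0 0 0 -1;0 0 0 -1;0 0 0 -1;0 0 0 -1;0 0 0 -1;0 0 0 -1")

```text
t: 27.82
tool_pos: [0.6093, -0.0369, 0.1272]
orientation: [0.0, 0.481, 0.877, -0.0]
ft_force: [3.2, -5.0, -3.1]
opening: 0.0638
finger_force: 2.9
```

Call:
step_arm(motion="0 0 0 -1;0 0 0 -1;0 0 0 -1;0 0 0 -1;0 0 0 -1;0 0 0 -1;0 0 0 -1;0 0 0 -0.5;0 0 0 0")

```text
t: 28.57
tool_pos: [0.6088, -0.038, 0.127]
orientation: [0.001, 0.691, 0.723, -0.001]
ft_force: [-0.0, -10.1, -2.9]
opening: 0.0639
finger_force: 20.0
```

```bash
python3 st.py
```

```text
t 28.5667 pos [ 0.6088 -0.038   0.127 ] L 2.59 q7 0.42 F [ -0.  -10.1  -2.9] T [-2.71 -0.12  1.59] 0.0639
```

Call:
step_arm(motion="0 0 0 1;0 0 1 1;0 0 1 1;-0.544 -0.911 0.6 1;-0.544 -0.911 0 1;-0.544 -0.911 0 1;-0.544 -0.911 0 1;-0.544 -0.911 0 1;-0.544 -0.911 0 1;-0.544 -0.911 0 1;-0.544 -0.911 0 1;0 0 0 1")

```text
t: 29.57
tool_pos: [0.5196, -0.1852, 0.1795]
orientation: [-0.0, 0.337, 0.942, -0.0]
ft_force: [-0.4, -1.6, 0.1]
opening: 0.0641
finger_force: 0.0
```

Call:
step_arm(motion="0 0 0 1;0 0 0 1;0 0 0 1;0 0 0 1;0 0 0 1;0 0 0 1;0 0 0 1;0 0 0 1;0 0 -1 1;0 0 -1 1;0 0 -0.6 1;0 0 0 -1")

```text
t: 30.57
tool_pos: [0.5205, -0.1811, 0.1248]
orientation: [-0.002, -0.01, 1.0, 0.0]
ft_force: [-0.2, -0.3, 0.8]
opening: 0.0642
finger_force: 0.0
```

Call:
step_arm(motion="0 0 0 -1;0 0 0 -1;0 0 0 -1;0 0 0 -1;0 0 0 -1;0 0 0 -1;0 0 0 -1;0 0 0 -1;0 0 0 -1;0 0 0 -1;0 0 0 -1;0 0 0 -1")

```text
t: 31.57
tool_pos: [0.5225, -0.1823, 0.1274]
orientation: [0.001, 0.403, 0.915, -0.0]
ft_force: [4.3, -5.1, -4.1]
opening: 0.0641
finger_force: 3.2
```

Call:
step_arm(motion="0 0 0 -1;0 0 0 -1;0 0 0 -1;0 0 0 -1;0 0 0 -1;0 0 0 -1;0 0 0 -1;0 0 0 -1;0 0 0 -1;0 0 0 -1;0 0 0 0")

```text
t: 32.48
tool_pos: [0.5218, -0.1837, 0.1273]
orientation: [0.001, 0.692, 0.722, -0.001]
ft_force: [0.2, -13.0, -3.6]
opening: 0.0639
finger_force: 20.7
```

```bash
python3 st.py
```

```text
t 32.4833 pos [ 0.5218 -0.1837  0.1273] L 2.48 q7 0.71 F [  0.2 -13.   -3.6] T [-3.23  0.02  1.6 ] 0.0639
```

Nut_3 is at its stop too (1.6 N·m). I'll lift clear, close the fingers and check the bars before touching the valve.

Call:
step_arm(motion="0 0 0 1;0 0 1 0;0 0 1 0;0 0 0.6 0")

```text
t: 32.82
tool_pos: [0.5222, -0.1819, 0.1807]
orientation: [0.0, 0.665, 0.747, 0.0]
ft_force: [1.0, 0.2, 0.1]
opening: 0.0637
finger_force: 0.0
```

Call:
step_arm(motion="0.275 -0.88 0 0;0.275 -0.88 0 0;0.275 -0.88 0 0;0.275 -0.88 0 0;0 0 0 0;0 0 0 0;0 0 0 0", grip=0, newtons=10)

```text
t: 33.4
tool_pos: [0.5439, -0.2512, 0.1791]
orientation: [-0.0, 0.664, 0.748, -0.0]
ft_force: [0.3, -0.5, -1.1]
opening: 0.0209
finger_force: 0.0
```

```bash
python3 st.py; python3 scn.py pics/r2.png;  python3 - <<'E'
from h import *
for k,n,a0 in((2,(.4921,-.0651),71.9),(4,(.6378,-.1521),71.9),(1,(.6084,-.0358),-18.1),(3,(.5214,-.1815),-18.1)):
  for a in (a0,a0+8):
    d=.044*np.array([np.cos(np.radians(a)),np.sin(np.radians(a))])
    print(k,a,[((proj('scene',[[*(n+s*d),.139]])[0]-[232,165]+.44)*8).round(0).tolist() for s in(1,-1)])
p=np.radians(165+np.arange(25)*111/24); X=np.c_[np.cos(p),np.sin(p)]*.064
print('start',X[0]+[.6053,-.2686]); D=(np.diff(X,axis=0)/.02).round(2)
for s in(D[:12],D[12:]): print(';'.join(f'{a} {b} 0 1' for a,b in s))
E
```

```text
t 33.4 pos [ 0.5439 -0.2512  0.1791] L 6.77 q7 0.85 F [ 0.3 -0.5 -1.1] T [-0.09  0.1   0.01] 0.0209
2 71.9 [[51.0, 140.0], [154.0, 256.0]]
2 79.9 [[38.0, 144.0], [167.0, 250.0]]
4 71.9 [[444.0, 73.0], [566.0, 181.0]]
4 79.9 [[432.0, 77.0], [578.0, 176.0]]
1 -18.1 [[331.0, 21.0], [152.0, 77.0]]
1 -10.100000000000001 [[323.0, 14.0], [160.0, 84.0]]
3 -18.1 [[473.0, 252.0], [275.0, 322.0]]
3 -10.100000000000001 [[463.0, 244.0], [284.0, 331.0]]
start [ 0.54348075 -0.25203558]
-0.06 -0.25 0 1;-0.04 -0.26 0 1;-0.02 -0.26 0 1;0.01 -0.26 0 1;0.03 -0.26 0 1;0.05 -0.25 0 1;0.07 -0.25 0 1;0.09 -0.24 0 1;0.11 -0.24 0 1;0.12 -0.23 0 1;0.14 -0.22 0 1;0.16 -0.2 0 1
0.18 -0.19 0 1;0.19 -0.17 0 1;0.2 -0.16 0 1;0.22 -0.14 0 1;0.23 -0.12 0 1;0.24 -0.11 0 1;0.24 -0.09 0 1;0.25 -0.07 0 1;0.25 -0.05 0 1;0.26 -0.03 0 1;0.26 -0.0 0 1;0.26 0.02 0 1
```

View pics/r2.png

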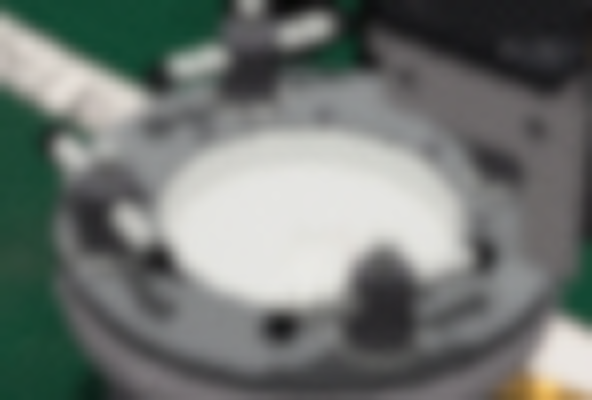

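The image shows nut_2's ends at (55,145)/(155,262), nut_3's at (280,326)/(483,255) and nut_1's left end at (160,75), all matching home. Nut_4 is hidden, but its stop torque matched the others. Next is the valve lever.

Call:
step_arm(motion="0 0 -0.5 0;0 0 -0.5 0;0 0 -1 0;0 0 -1 0;0 0 -0.9 0;0 0 0 0")

```text
t: 33.95
tool_pos: [0.5424, -0.2502, 0.0977]
orientation: [-0.002, 0.664, 0.748, -0.001]
ft_force: [-1.1, -0.2, -0.5]
opening: 0.0002
finger_force: 0.0
```

Call:
step_arm(motion="-0.06 -0.25 0 1;-0.04 -0.26 0 1;-0.02 -0.26 0 1;0.01 -0.26 0 1;0.03 -0.26 0 1;0.05 -0.25 0 1;0.07 -0.25 0 1;0.09 -0.24 0 1;0.11 -0.24 0 1;0.12 -0.23 0 1;0.14 -0.22 0 1;0.16 -0.2 0 1")

```text
t: 34.95
tool_pos: [0.5569, -0.3102, 0.1016]
orientation: [-0.001, 0.301, 0.954, -0.0]
ft_force: [-3.3, 0.5, 0.1]
opening: 0.0005
finger_force: 1.4
```

```bash
python3 st.py
```

```text
t 34.95 pos [ 0.5569 -0.3102  0.1016] L 54.98 q7 1.7 F [-3.3  0.5  0.1] T [ 0.13  0.74 -0.05] 0.0005
```

Call:
step_arm(motion="0.18 -0.19 0 0.6;0.19 -0.17 0 0.6;0.2 -0.16 0 0.6;0.22 -0.14 0 0.6;0.23 -0.12 0 0.6;0.24 -0.11 0 0.6;0.24 -0.09 0 0.6;0.25 -0.07 0 0.6;0.25 -0.05 0 0.6")

```text
t: 35.7
tool_pos: [0.5971, -0.3319, 0.1016]
orientation: [-0.001, 0.117, 0.993, 0.0]
ft_force: [-2.6, 1.6, 0.5]
opening: 0.0006
finger_force: 1.6
```

```bash
python3 st.py
```

```text
t 35.7 pos [ 0.5971 -0.3319  0.1016] L 76.52 q7 2.02 F [-2.6  1.6  0.5] T [0.39 0.84 0.03] 0.0006
```

Call:
step_arm(motion="0.26 -0.03 0 0;0 0 0 0")

```text
t: 35.87
tool_pos: [0.6007, -0.3324, 0.1011]
orientation: [-0.002, 0.119, 0.993, 0.0]
ft_force: [-12.7, 3.8, 7.4]
opening: 0.0005
finger_force: 6.9
```

```bash
python3 st.py
```

```text
t 35.8667 pos [ 0.6007 -0.3324  0.1011] L 76.33 q7 2.02 F [-12.7   3.8   7.4] T [1.1  3.09 0.12] 0.0005
```

Call:
step_arm(motion="0.2 0 0 0;0 0 0 0")

```text
t: 36.03
tool_pos: [0.6016, -0.3324, 0.1008]
orientation: [-0.005, 0.12, 0.993, 0.001]
ft_force: [-29.3, 7.4, 16.0]
opening: 0.0001
finger_force: 15.4
```

```bash
python3 st.py
```

```text
t 36.0333 pos [ 0.6016 -0.3324  0.1008] L 76.25 q7 2.01 F [-29.3   7.4  16. ] T [1.88 6.92 0.28] 0.0001
```

The lever seems to be at its stop (stalled at 30 N). I'll back off, lift away and look.

Call:
step_arm(motion="-0.7 0 0 0;-0.3 0 0 0;0 0 1 0;0 0 1 0;0 0 1 0;0 0 1 0;0 0 1 0;-1 1 0 -1;-1 1 0 -1;-0.5 1 0 -1;0 1 0 -1;0 1 0 -1")

```text
t: 37.03
tool_pos: [0.5365, -0.232, 0.2021]
orientation: [0.001, 0.291, 0.957, 0.0]
ft_force: [0.6, -0.2, -0.5]
opening: 0.0003
finger_force: 0.0
```

Call:
step_arm(motion="0 1 0 -1;0 1 0 -1;0 1 0 -1;0 1 0 -1;0 1 0 -1;0 1 0 -1;0 1 0 0;0 1 0 0;0 1 0 0;0 1 0 0;0 1 0 0;0 0 0 0")

```text
t: 38.03
tool_pos: [0.5371, -0.0086, 0.2017]
orientation: [-0.0, 0.48, 0.877, 0.001]
ft_force: [0.4, -0.1, -0.1]
opening: 0.0004
finger_force: 0.0
```

```bash
python3 st.py; python3 - <<'E'
from cell import snapshot
import cv2,numpy as np
from h import *
t=snapshot('top')[:,:,::-1]; s=snapshot('scene')[:,:,::-1]
f=lambda i:cv2.resize(i,None,fx=4,fy=4,interpolation=cv2.INTER_CUBIC)
cv2.imwrite('pics/end.png',np.hstack([f(t[125:235,245:345]),f(s[160:270,245:345])]))
ax=np.array([.6053,-.2686])
for a in(284.2,279,274): 
    e=ax+.085*np.array([np.cos(np.radians(a)),np.sin(np.radians(a))]); P=[[*e,.105]]
    print(a,((proj('top',P)[0]-[245,125])*4).round(),((proj('scene',P)[0]-[245,160])*4+[400,0]).round())
E
```

```text
t 38.0333 pos [ 0.5371 -0.0086  0.2017] L 32.6 q7 0.64 F [ 0.4 -0.1 -0.1] T [-0.03  0.   -0.  ] 0.0004
284.2 [400. 112.] [797. 229.]
279 [402. 120.] [793. 235.]
274 [404. 129.] [789. 240.]
```

View pics/end.png

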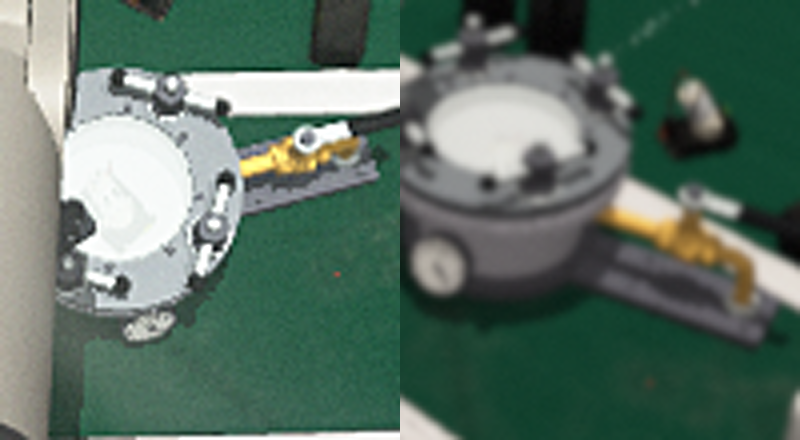

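In the final view the lever lies along the pipe, with its end near (397,112) where 284° predicts it. Nuts 2, 3 and 4 are at their home angles and nothing else has moved. The robot is clear, so I'm handing in.

```bash
python3 -c "
from cell import order
print(order.finish_job())"
```

```text
the job is handed in; nothing more can be done
None
```

The job is handed in at about 38 s of the 72 s: all four nuts were tightened in two diagonal rounds (2-4-1-3 each time) to their stops, then the valve lever was swung to its stop in line with the pipe, and nothing else looked moved; no verdict came back.

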